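# Hold the label holder pressed home in the soap shelf's label rail

### The job

Take the lavender label holder out of its wooden stand and push it down behind the lip of the soap shelf's label rail, into the pocket in front of the lavender mould, until the spring strip under it is pressed fully home. Finish while still gripping it and holding it pressed down there, firmly but without brute force. Leave the three moulds, the paper cup and the spray bottle where they stand.

Things in the scene. Friction and masses are not known exactly. Their poses are not given: they have to be found in the camera images.
- holder_center (a point): centre (half-way up) of the lavender label holder: upright plate 60 mm wide (its y), 95 tall (z), 60 g. Lower 70 mm: 5 mm thick (x), a paper label on each face; top 25 mm: a grip bar 12 mm thick, its middle 35 mm above this point. Foot 47.5 mm below it. Same both ways round. Starts upright, loose in the stand's groove, parallel to it
- stand: fixed wooden stand, base 90 x 90 x 10 mm, with a groove along its y between two walls 14 mm thick; wall tops 40 mm above the table, groove floor 10 mm up, groove 7 mm wide; the holder lifts straight up out of it. Origin: centre of the underside
- shelf: fixed low wooden soap shelf, 400 mm wide (y), 180 deep, deck 70 mm high. Origin on the table under the middle of its fence's front face; x points back over the deck, z up. The fence (8 mm thick, x = 0 to 8) rises to 105 mm. In front of it an aluminium lip: inner face at x = -8 mm, upright up to 85 mm, then flared outward to a mouth 17 mm wide at 94 mm. Holder home: its foot 64 mm above the table
- pocket_left (a point): mouth of the left (+y) pocket between fence and lip: middle of its length and gap, level with the top of the lip's upright part (85 mm above the table); in the shelf's frame at (-4, +125, 85) mm; axes as the shelf's. The pocket is 8 mm wide (x) and 92 mm long (y), closed at both ends by white cheeks as high as this point
- pocket_middle (a point): mouth of the middle pocket between fence and lip: middle of its length and gap, level with the top of the lip's upright part (85 mm above the table); in the shelf's frame at (-4, 0, 85) mm; axes as the shelf's. The pocket is 8 mm wide (x) and 92 mm long (y), closed at both ends by white cheeks as high as this point
- pocket_right (a point): mouth of the right (-y) pocket between fence and lip: middle of its length and gap, level with the top of the lip's upright part (85 mm above the table); in the shelf's frame at (-4, -125, 85) mm; axes as the shelf's. The pocket is 8 mm wide (x) and 92 mm long (y), closed at both ends by white cheeks as high as this point
- strip_left (a joint): travel in m of the orange spring strip in the bottom of the left pocket: 0 up (its top 13 mm below the pocket point), 0.008 pressed fully home onto its stop (21 mm below). The spring pushes up with 3 N at 0, rising evenly to 9 N at 0.008, and lifts the holder again if let go
- strip_middle (a joint): travel in m of the orange spring strip in the bottom of the middle pocket: 0 up (its top 13 mm below the pocket point), 0.008 pressed fully home onto its stop (21 mm below). The spring pushes up with 3 N at 0, rising evenly to 9 N at 0.008, and lifts the holder again if let go
- strip_right (a joint): travel in m of the orange spring strip in the bottom of the right pocket: 0 up (its top 13 mm below the pocket point), 0.008 pressed fully home onto its stop (21 mm below). The spring pushes up with 3 N at 0, rising evenly to 9 N at 0.008, and lifts the holder again if let go
- mould_lavender: round lavender silicone soap mould with white soap in it, 84 mm across, 34 mm tall, loose on the shelf deck, straight behind one of the pockets (99 mm behind the pocket point in the shelf's x). It tells which pocket is wanted. Origin: centre of the underside
- mould_blue: the same mould in blue, behind another pocket; leave alone
- mould_pink: the same mould in pink, behind another pocket; leave alone
- holder: the lavender label holder itself, origin in the middle of its foot (47.5 mm below the centre point)
- paper_cup: white paper cup, 76 mm across, 90 mm tall, loose on the table in front of the shelf; origin: centre of the underside; leave alone
- spray_bottle: blue trigger spray bottle, 76 mm across, 167 mm tall, loose on the table to the left of the shelf; origin: centre of the underside; leave alone
Things that resemble listed ones, but are neither listed nor needed, are in the scene too. What is shaped like the mould_lavender but green or red is not meant. There is more than one size of the holder; the job needs the smaller.

How it is judged:
By the outcome, as a careful person would: the job done as asked, in the order asked, and still so for the second after the job is handed in, while the arm keeps its last pose, push and grip.
It also fails if it takes over 32 s, if anything falls off the work surface, if the arm or the gripper's body presses on something with over 40 N, if the wrist force passes 120 N, or if a joint passes its speed limit or range.

### The arm

A 6-joint arm with a two-finger parallel gripper is mounted at the origin on the work surface. World frame = base frame: x ahead of the robot, y to its left, z up, the work surface at z = 0. Lengths are in m, angles in rad, forces in N, time in s.
With the tool pointing down it reaches from about 0.375 to 0.975 m from the base axis. Payload 3.8 kg.
Tool frame: the origin (TCP) lies where the fingers leave the gripper's body, on its centre line; the fingertips stand 73 mm ahead of it and the grasp point (between the pads) lies 54 mm ahead of it (nose_length is the distance from the TCP to the fingertips, in m); z points along the fingers, y is the line along which they close (so a half turn about z gives the same grasp; the last joint's range is limited). The gripper opens to 85 mm and grips with 20 to 120 N. Pads are 22 mm wide; open, the fingers measure 114 mm over their backs; the gripper's body (76 mm by 85 mm) begins 54 mm behind the grasp point. The pads swing forward as they close: fully open they stand 13 mm farther back than shut.
Start: joints at [-1.357, 0.264, 1.604, -0, 1.274, -0.037], TCP at [0.168, -0.654, 0.304] pointing down, gripper open.
Joint ranges: [-2.63, 2.63], [-0.94, 2.18], [0.31, 2.57], [-1.31, 4.45], [0, 2.66], [-2.55, 2.55]. Speed limits (rad/s): [2.57, 2.57, 3.14, 3.14, 3.14, 3.14].

### API

Orientations are given as a rotation vector (axis times angle).
In Python, from workcell import read_state, read_camera, calibration, finish_job, look_for, cut_out, tip_of, nose_length gives the robot as it stands.
- The arm moves only by the tool step_arm, never from a script. Its argument "targets" is a list of rows, each a list of 3 entries, a list of its own where there are three numbers: the turn, a rotation vector about the tool's x, y, z in rad, then the shift along the tool's x, y, z in mm, then the finger opening in mm, from 0 to 85.4. In form: [[[ax, ay, az], [x, y, z], grip], ...]. A call has 1 to 5 rows; each row shifts and turns the commanded pose from where the row before left it, along the tool's axes as they then stand; what a row does not reach is not made up. A row lasts 1/12 s, in which the tool goes at most 41.7 mm and 7.16 degrees, less where a joint would pass 70% of its speed; a pose out of reach is approached as far as the arm can. A call with a gripper value outside its range is refused whole. The fingers move at their own pace and stop on an object; "grip_force" is the grip in N (left out, the last holds). Time passes only in rows, so rows that do not move let the fingers close. It gives the time, the measured TCP pose, the force, the opening and the grip force at its end, in the units of the state.
- read_state(): the state, without advancing time (a new reading comes with each control period).
- read_camera(name): name is "scene" or "side" or "wrist"; returns the picture (400x640x3 uint8, red, green, blue); there is no depth.
- calibration(name): a dict with "camera_matrix" (3x3 intrinsics, pixels), "R" (3x3) and "t" (3): a world point X has camera coordinates R X + t. Camera axes: x right, y down, z forward; pixel columns grow to the right and rows downward; lengths in m; the calibration is good to about 2 mm. A picture is of the moment at which its call begins: read the wrist's pose just before it. calibration takes no time and is no camera call; for the wrist camera it gives the pose at the moment of the call.
- finish_job(): hands the job in; it is judged then, once.
Trained networks look in the newest picture that a camera, given by its name, has taken for a name from the list of things; names that differ only in an ending like _2 or _b are one class to them, and where a whole thing is asked for, a point or a joint stands for the part that bears it (a point fixed in the world has none). Each returns a list of dicts, best first, with "score" (0 to 1); they miss things now and then, are a little off and sometimes report something else, mostly with a low value. They report only what shows in the picture. A call takes as long as a camera call. They do not tell look-alikes from the thing itself.
- look_for(camera, query): "extent" ([left, top, right, bottom] in pixels, round what is visible of it).
- cut_out(camera, query): "region" (400x640 bool, what is visible of it) and "extent" ([left, top, right, bottom] in pixels, round what is visible of it).
- tip_of(camera, query): "at" ([row, column] in pixels: a listed point, or the origin of a listed thing).
The state is a dict: "time": time; "q": joint angles; "joint_vel": joint speeds; "joint_torque": joint torques, N m; "tool_pos": TCP position; "tcp_rot": TCP orientation; "wrist_force": force on the tool from outside, world axes, zero at the start; "torque": the same for the moment, N m; "width": opening from 0.0 (shut) to 1.0 (fully open); "grip_force": force on a finger pad.
Only numpy, scipy, OpenCV 4.12 (cv2) and the standard library are available. Lean on these libraries where they do the work, as an engineer would, in place of code of your own. Each camera call takes 0.05 s, during which the arm holds its last target. There are 200 camera calls.

## Working session

There is one attempt and no reset: what is moved stays moved. The work goes in short steps, Python scripts to look and compute and a tool call to move; the robot and the scene stay as the last step left them, time stands still between calls to the robot, and variables do not carry over. Pictures are saved under pics/ and viewed, at most 10 in all, crops included, and the job is handed in when it is done.

Besides the shell and the picture viewer there is one more tool, called after "Call:" in YAML: its name, and indented under it one key for each argument. step_arm: Moves the arm, as the interface text tells. Its arguments: {"type":"object","properties":{"targets":{"type":"array","items":{"type":"array"}},"grip_force":{"type":"number"}},"required":["targets"]}

```bash
mkdir -p pics; ls
python3 - <<'E'
from workcell import *
import cv2,numpy as np
s=read_state();print(s['time'],s['tool_pos'],s['tcp_rot'])
a=read_camera("scene");b=read_camera("side")
cv2.imwrite("pics/scene.png",a[:,:,::-1]);cv2.imwrite("pics/side.png",b[:,:,::-1])
for c in("scene","side"):
  k=calibration(c);print(c,-k['R'].T@k['t'],k['R'][2])
  for q in("holder","mould_lavender","stand","shelf","pocket_left"):
    if q!="pocket_left":print(q,[(round(d['score'],2),np.round(d['extent'])) for d in look_for(c,q)][:5])
    print('  tip',[(round(d['score'],2),np.round(d['at'])) for d in tip_of(c,q)][:5])
E
```

```text
pics
0.0 [ 0.16738687 -0.65333251  0.30255392] [-3.11475528e+00 -3.92527872e-01  2.52866480e-04]
scene [ 1.22103992 -0.31697927  0.92524051] [-0.59749575  0.30343673 -0.74224321]
holder [(0.81, array([400., 166., 425., 210.])), (0.68, array([380., 153., 397., 171.]))]
  tip [(0.86, array([172., 387.])), (0.73, array([204., 408.]))]
mould_lavender [(0.91, array([164., 265., 203., 299.])), (0.73, array([187., 231., 218., 260.])), (0.59, array([241., 246., 275., 276.])), (0.22, array([222., 193., 384., 314.]))]
  tip [(0.74, array([286., 185.])), (0.66, array([249., 203.])), (0.57, array([215., 293.])), (0.56, array([265., 259.]))]
stand [(0.7, array([370., 163., 407., 186.]))]
  tip [(0.72, array([175., 387.]))]
shelf [(0.66, array([223., 198., 384., 315.]))]
  tip [(0.68, array([239., 296.]))]
  tip [(0.79, array([208., 330.])), (0.35, array([191., 435.]))]
side [0.05623745 0.84547906 0.74100781] [ 0.40871343 -0.70510158 -0.57946967]
holder [(0.8, array([270., 242., 295., 275.])), (0.69, array([220., 208., 253., 263.]))]
  tip [(0.69, array([255., 241.])), (0.6, array([275., 281.]))]
mould_lavender [(0.69, array([314., 129., 335., 150.])), (0.59, array([370., 145., 394., 167.])), (0.52, array([358., 131., 379., 147.]))]
  tip [(0.71, array([163., 378.])), (0.58, array([144., 322.])), (0.56, array([144., 366.]))]
stand [(0.55, array([254., 255., 308., 295.]))]
  tip [(0.95, array([279., 278.]))]
shelf [(0.94, array([238., 135., 360., 218.]))]
  tip [(0.94, array([189., 327.]))]
  tip [(0.78, array([187., 302.])), (0.4, array([146., 323.]))]
```

View pics/scene.png

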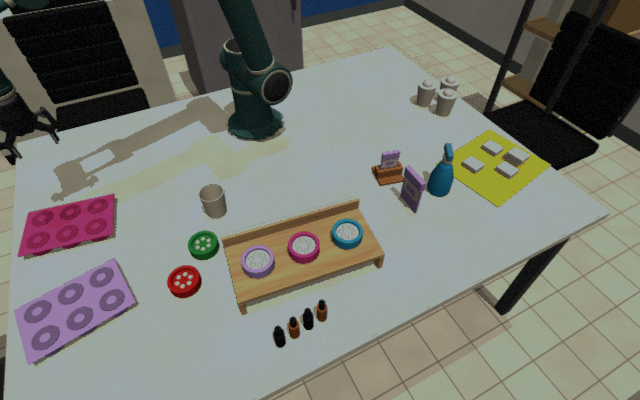

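View pics/side.png

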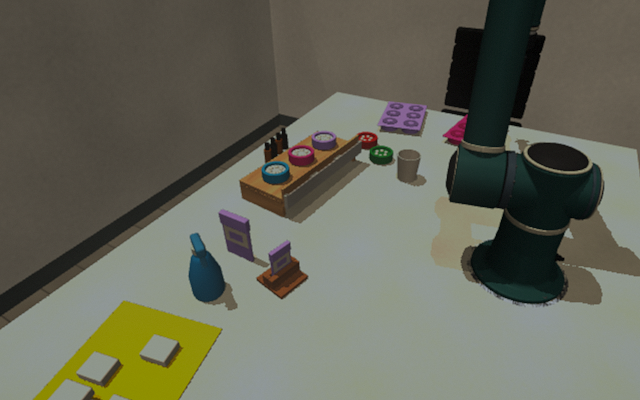

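Scene: holder candidates are the small one in the wooden stand (scene 390,160 / side 281,258) and the tall one beside it (412,188 / 236,235). The one in the stand fits, being smaller and in the stand. Mould candidates in the scene are lavender (258,261), pink (303,247), blue (347,233), green (203,245) and red (184,281). Only the one at (258,261) is lavender, and it sits behind the right (-y) pocket. I'll confirm with one crop and triangulate.

```bash
cat > h.py <<'E'
from workcell import *
import cv2,numpy as np
def P(c,k=None):
    k=k or calibration(c);return k['camera_matrix']@np.c_[k['R'],k['t']]
def proj(c,X):
    p=P(c)@np.r_[X,1];return p[:2]/p[2]
def tri(uvs):  # dict cam->(u,v)
    A=[]
    for c,(u,v) in uvs.items():
        p=P(c);A+=[u*p[2]-p[0],v*p[2]-p[1]]
    X=np.linalg.svd(np.array(A))[2][-1];return X[:3]/X[3]
def onz(c,u,v,z):
    k=calibration(c);C=-k['R'].T@k['t'];d=k['R'].T@np.linalg.solve(k['camera_matrix'],[u,v,1]);return C+d*(z-C[2])/d[2]
E
python3 - <<'E'
from h import *
a=read_camera("scene");b=read_camera("side")
A=cv2.resize(a[140:320,215:440],None,fx=2.5,fy=2.5,interpolation=3)
B=cv2.resize(b[120:300,230:400],None,fx=2.5,fy=2.5,interpolation=3)[:450,:]
M=np.hstack([A,B])[:, :1000];M=cv2.resize(M,None,fx=.8,fy=.8);cv2.imwrite("pics/crop.png",M[:,:,::-1]);print(M.shape)
Z={'stand':0,'shelf':0,'holder':.01,'holder_center':.0575,'mould_blue':.07,'mould_pink':.07,'mould_lavender':.07,'pocket_left':.085,'pocket_middle':.085,'pocket_right':.085,'paper_cup':0,'spray_bottle':0}
for q,z in Z.items():
  r={}
  for c in("scene","side"):
    for d in tip_of(c,q)[:4]:
      v,u=d['at'];print(q,c,round(d['score'],2),(round(u),round(v)),np.round(onz(c,u,v,z)[:2],3))
      r.setdefault(c,(u,v))
  if len(r)==2:print('   tri',np.round(tri(r),3))
E
```

```text
(360, 790, 3)
stand scene 0.76 (388, 174) [0.487 0.312]
shelf scene 0.55 (292, 239) [ 0.59  -0.097]
shelf side 0.56 (329, 188) [ 0.58  -0.093]
   tri [ 0.585 -0.097 -0.005]
holder scene 0.82 (386, 173) [0.491 0.299]
holder scene 0.78 (407, 207) [0.652 0.275]
holder side 0.67 (283, 275) [0.493 0.301]
holder side 0.66 (240, 255) [0.629 0.298]
   tri [0.492 0.3   0.01 ]
holder_center scene 0.81 (389, 164) [0.499 0.301]
holder_center scene 0.71 (408, 189) [0.619 0.291]
holder_center scene 0.58 (247, 234) [ 0.555 -0.218]
holder_center side 0.96 (238, 235) [0.643 0.276]
holder_center side 0.64 (279, 260) [0.5   0.302]
   tri [0.575 0.293 0.111]
mould_blue scene 0.73 (348, 237) [0.703 0.025]
mould_blue side 0.82 (277, 176) [0.705 0.012]
mould_blue side 0.55 (350, 150) [ 0.578 -0.237]
   tri [0.703 0.021 0.074]
mould_pink scene 0.63 (247, 236) [ 0.573 -0.222]
mould_pink scene 0.62 (306, 249) [ 0.685 -0.095]
mould_pink side 0.62 (300, 160) [ 0.692 -0.099]
   tri [ 0.665 -0.173  0.085]
mould_lavender scene 0.96 (262, 264) [ 0.674 -0.218]
mould_lavender scene 0.92 (205, 249) [ 0.56  -0.339]
mou
[... 320 characters left out ...]
.661 -0.109]
pocket_left side 0.63 (278, 262) [0.478 0.33 ]
pocket_left side 0.56 (298, 185) [0.608 0.044]
   tri [ 0.543  0.143 -0.073]
pocket_middle scene 0.87 (294, 218) [ 0.584 -0.083]
pocket_middle scene 0.4 (251, 232) [ 0.575 -0.209]
pocket_middle side 0.61 (324, 164) [ 0.599 -0.093]
   tri [ 0.592 -0.084  0.093]
pocket_right scene 0.84 (250, 234) [ 0.581 -0.214]
pocket_right side 0.82 (351, 150) [ 0.564 -0.213]
   tri [ 0.57  -0.217  0.079]
paper_cup scene 0.95 (215, 210) [ 0.375 -0.272]
paper_cup side 0.83 (405, 180) [ 0.381 -0.253]
   tri [ 0.38  -0.269 -0.004]
spray_bottle scene 0.74 (438, 190) [0.628 0.42 ]
spray_bottle side 0.86 (211, 287) [0.628 0.41 ]
   tri [0.628 0.414 0.003]
```

View pics/crop.png

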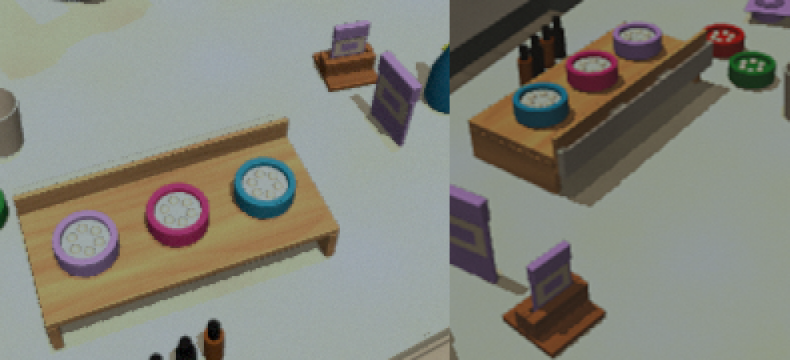

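The crop confirms it: the small holder is in the stand (crop 350,38), and the lavender mould (crop 87,243) is at the -y end, so pocket_right is the target. Next I work out the first move.

```bash
cat >> h.py <<'E'
from scipy.spatial.transform import Rotation as Ro
def plan(pos,yaw):  # tool pointing down, tool y along world direction yaw
    s=read_state();R=Ro.from_rotvec(s['tcp_rot'])
    y=np.array([np.cos(yaw),np.sin(yaw),0]);z=np.array([0,0,-1.]);G=Ro.from_matrix(np.c_[np.cross(y,z),y,z])
    d=(np.array(pos)-s['tool_pos'])
    print('t',round(s['time'],2),'pos',np.round(s['tool_pos'],4),'turn deg',np.round(np.degrees((R.inv()*G).as_rotvec()),2),'shift now-axes',np.round(R.inv().apply(d)*1000,1),'shift goal-axes',np.round(G.inv().apply(d)*1000,1))
    return G
E
python3 - <<'E'
from h import *
k=calibration("wrist");s=read_state();R=Ro.from_rotvec(s['tcp_rot']).as_matrix()
C=-k['R'].T@k['t'];print('cam in tool',R.T@(C-s['tool_pos']),'\n',(k['R']@R),k['camera_matrix'][0,0],nose_length)
plan([.45,-.1,.32],-.12);plan([.47,.30,.32],-.12)
E
```

```text
cam in tool [ 6.95321044e-02 -2.42886264e-05 -7.01819535e-02] 
 [[-1.70174867e-04  9.99999983e-01  7.67589331e-05]
 [-9.59791766e-01 -1.41785214e-04 -2.80712924e-01]
 [-2.80712909e-01 -1.21442877e-04  9.59791773e-01]] 278.1407005965285 0.0726
t 2.3 pos [ 0.1675 -0.6539  0.3039] turn deg [  0.     0.   -68.76] shift now-axes [ 411.1 -466.5  -16.1] shift goal-axes [583.7 214.2 -16.1]
t 2.3 pos [ 0.1675 -0.6539  0.3039] turn deg [  0.     0.   -68.76] shift now-axes [ 529.7 -849.   -16.1] shift goal-axes [983.2 186.1 -16.1]
```

Call:
step_arm:
  targets:
    - [[0,0,-0.1],[26.5,-30,0],85]
    - [[0,0,-0.1],[29.3,-27.2,0],85]
    - [[0,0,-0.1],[31.9,-24.1,0],85]
    - [[0,0,-0.1],[34.1,-20.8,0],85]
    - [[0,0,-0.1],[36,-17.3,0],85]

```text
time: 2.72
tool_pos: [0.2589, -0.4743, 0.3038]
tcp_rot: [2.92, 1.158, 0.0]
wrist_force: [1.1, 0.7, 0.4]
width: 0.995
grip_force: 0.0
```

Call:
step_arm:
  targets:
    - [[0,0,-0.1],[37.6,-13.7,0],85]
    - [[0,0,-0.1],[38.8,-9.8,0],85]
    - [[0,0,-0.1],[39.6,-5.9,0],85]
    - [[0,0,-0.1],[40,-2,0],85]
    - [[0,0,-0.1],[39.9,2.1,0],85]

```text
time: 3.13
tool_pos: [0.3497, -0.2959, 0.3042]
tcp_rot: [2.542, 1.844, 0.0]
wrist_force: [0.7, -0.3, -0.0]
width: 0.997
grip_force: 0.0
```

Run:
```python
from h import *
plan([.49,.28,.30],-.12)
```

```text
t 3.13 pos [ 0.3497 -0.2959  0.3042] turn deg [  0.05   0.02 -11.21] shift now-axes [591.  -45.4   4. ] shift goal-axes [588.5  70.3   4.2]
```

Call:
step_arm:
  targets:
    - [[0,0,-0.1],[40,-3,0],85]
    - [[0,0,-0.095],[40,1,0],85]
    - [[0,0,0],[40,4.8,0],85]
    - [[0,0,0],[40,4.8,0],85]
    - [[0,0,0],[40,4.8,0],85]

```text
time: 3.55
tool_pos: [0.398, -0.1008, 0.3043]
tcp_rot: [2.355, 2.077, 0.001]
wrist_force: [1.3, -0.5, 0.3]
width: 0.994
grip_force: 0.0
```

Call:
step_arm:
  targets:
    - [[0,0,0],[40,4.8,0],85]
    - [[0,0,0],[40,4.8,0],85]
    - [[0,0,0],[40,4.8,0],85]
    - [[0,0,0],[40,4.8,0],85]
    - [[0,0,0],[40,4.8,0],85]

```text
time: 3.97
tool_pos: [0.4468, 0.0949, 0.3044]
tcp_rot: [2.355, 2.078, 0.002]
wrist_force: [0.3, -0.8, 0.3]
width: 0.997
grip_force: 0.0
```

Call:
step_arm:
  targets:
    - [[0,0,0],[40,4.8,0],85]
    - [[0,0,0],[40,4.8,0],85]
    - [[0,0,0],[40,4.8,0],85]
    - [[0,0,0],[30,4.8,0],85]
    - [[0,0,0],[0,0,0],85]

```text
time: 4.38
tool_pos: [0.4856, 0.2442, 0.3041]
tcp_rot: [-2.351, -2.082, -0.005]
wrist_force: [1.3, -0.2, 0.4]
width: 0.994
grip_force: 0.0
```

Run:
```python
from h import *
plan([.495,.301,.30],-.12)
w=read_camera("wrist");cv2.imwrite("pics/w1.png",w[:,:,::-1])
for q,z in(('holder',.01),('holder_center',.0575),('stand',0)):
  for d in tip_of("wrist",q)[:3]: v,u=d['at'];print(q,d['score'],u,v,onz("wrist",u,v,z))
for d in cut_out("wrist","holder"):
  m=d['region'].astype(np.uint8);print(d['score'],d['extent'],cv2.minAreaRect(cv2.findNonZero(m)))
```

```text
t 4.38 pos [0.4856 0.2442 0.3041] turn deg [ 0.06 -0.18 -0.05] shift now-axes [57.5  2.5  4.3] shift goal-axes [57.5  2.6  4.1]
holder 0.69 433.2 126.1 [0.63021343 0.28490012 0.01      ]
holder 0.59 320.8 127.9 [0.48901131 0.3000881  0.01      ]
holder_center 0.57 451.2 125.8 [0.63152878 0.28485617 0.0575    ]
stand 0.85 319.0 130.2 [0.4861661  0.29549514 0.        ]
stand 0.45 423.4 13.6 [0.6241857  0.41146518 0.        ]
0.91 [312.9, 98.7, 329.8, 166.4] ((320.49041748046875, 131.34109497070312), (12.66685962677002, 63.70069122314453), 6.009005546569824)
0.71 [402.6, 112.9, 541.9, 146.1] ((471.19000244140625, 130.17001342773438), (22.39771270751953, 143.78440856933594), 84.0938491821289)
```

View pics/w1.png

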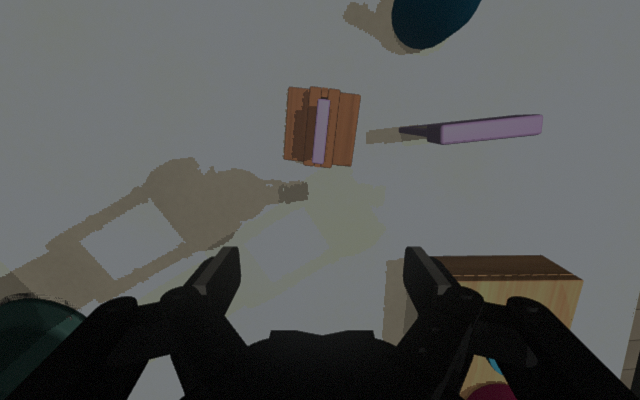

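The picture shows the holder in the stand, its bar running from (324,99) to (318,166) and tilted about 6°. The spray bottle is top right, the tall look-alike is at (490,130), and the shelf corner is at lower right.

Run:
```python
from h import *
w=read_camera("wrist")
d=[d for d in cut_out("wrist","holder") if d['extent'][2]<380][0]
v,u=np.nonzero(d['region'])
X=np.array([onz("wrist",a,b,.105)[:2] for a,b in zip(u,v)]).astype(np.float32)
r=cv2.minAreaRect(X);print('net',r)
hsv=cv2.cvtColor(w,cv2.COLOR_RGB2HSV);m=np.zeros(w.shape[:2],np.uint8);m[85:180,300:345]=1
m&=((hsv[...,0]>115)&(hsv[...,0]<160)&(hsv[...,1]>30)).astype(np.uint8)
v,u=np.nonzero(m);X2=np.array([onz("wrist",a,b,.105)[:2] for a,b in zip(u,v)]).astype(np.float32)
for Y in(X,X2):
  c=Y.mean(0);e=np.linalg.eigh(np.cov(Y.T))[1][:,1];print(len(Y),c,'axis deg',np.degrees(np.arctan2(e[1],e[0])),np.ptp((Y-c)@e))
print(cv2.minAreaRect(X2))
```

```text
net ((0.4903866946697235, 0.30409371852874756), (0.06017843633890152, 0.013263881206512451), 76.75724029541016)
868 [0.49064967 0.3047767 ] axis deg 76.94780512967355 0.06016150544890902
590 [0.48920155 0.30046275] axis deg 78.57018898225286 0.058869323775035745
((0.49045994877815247, 0.3038443326950073), (0.0589333176612854, 0.011260938830673695), 76.97242736816406)
```

Run:
```python
from h import *
plan([.4905,.304,.1465],-.227)
```

```text
t 4.73 pos [0.4844 0.238  0.304 ] turn deg [0.01 0.01 5.75] shift now-axes [ 66.3  -2.3 157.5] shift goal-axes [ 65.7  -8.9 157.5]
```

Call:
step_arm:
  targets:
    - [[0,0,0.1],[33,-2,25],50]
    - [[0,0,0],[33,-6,25],50]
    - [[0,0,0],[0,0,25],50]
    - [[0,0,0],[0,0,0],50]

```text
time: 5.07
tool_pos: [0.4854, 0.3042, 0.2236]
tcp_rot: [-2.455, -1.958, 0.015]
wrist_force: [-1.1, -1.3, -1.6]
width: 0.587
grip_force: 0.0
```

Run:
```python
from h import *
plan([.4905,.304,.1465],-.227)
w=read_camera("wrist");cv2.imwrite("pics/w2.png",w[:,:,::-1])
for d in cut_out("wrist","holder")[:2]:
  v,u=np.nonzero(d['region']);X=np.array([onz("wrist",a,b,.105)[:2] for a,b in zip(u,v)]).astype(np.float32)
  print(d['extent'],cv2.minAreaRect(X))
plan([.4905,.304,.1465],-.227)
```

```text
t 5.07 pos [0.4854 0.3042 0.2236] turn deg [-0.4   0.37  0.14] shift now-axes [ 1.5  5.6 77. ] shift goal-axes [ 1.   5.  77.1]
[321.7, 160.3, 343.3, 257.8] ((0.49436265230178833, 0.30942144989967346), (0.07304081320762634, 0.012163282372057438), 77.9885025024414)Traceback (most recent call last):
  File "<stdin>", line 5, in <module>
  File "h.py", line 13, in onz
    k=calibration(c);C=-k['R'].T@k['t'];d=k['R'].T@np.linalg.solve(k['camera_matrix'],[u,v,1]);return C+d*(z-C[2])/d[2]
ValueError: time passes only in moves, steps and waits
```

Call:
step_arm:
  targets:
    - [[0,0,0],[0,7,15],45]
    - [[0,0,0],[0,0,25],45]
    - [[0,0,0],[0,0,25],45]
    - [[0,0,0],[0,0,12],45]
    - [[0,0,0],[0,0,0],45]

```text
time: 5.58
tool_pos: [0.494, 0.3023, 0.1505]
tcp_rot: [-2.458, -1.956, 0.006]
wrist_force: [-0.4, 0.0, -0.1]
width: 0.526
grip_force: 0.0
```

Run:
```python
from h import *
plan([.4935,.304,.1465],-.227);print(read_state()['wrist_force'])
w=read_camera("wrist");cv2.imwrite("pics/w3.png",w[:,:,::-1])
```

```text
t 5.58 pos [0.494  0.3023 0.1505] turn deg [-0.16  0.16  0.03] shift now-axes [ 1.5 -0.9  4. ] shift goal-axes [ 1.5 -0.9  4. ]
[-0.42180851  0.04519789 -0.06286647]
```

View pics/w3.png

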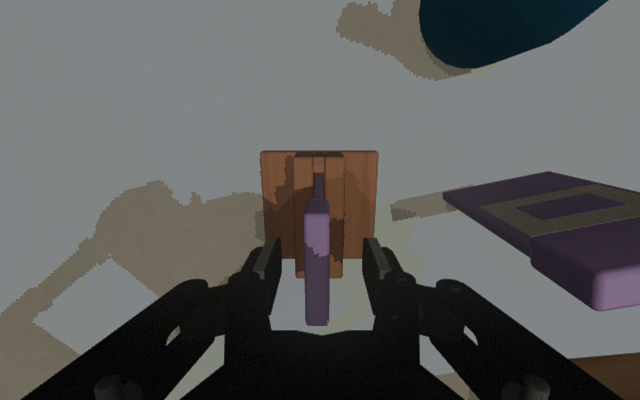

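The bar (317,262) sits midway between the pads (265 and 375), aligned. Closing now.

Call:
step_arm:
  targets:
    - [[0,0,0],[1,-1,3],30]
    - [[0,0,0],[0,0,0],5]
    - [[0,0,0],[0,0,0],5]
    - [[0,0,0],[0,0,0],5]
    - [[0,0,0],[0,0,0],5]
  grip_force: 60

```text
time: 6.05
tool_pos: [0.4944, 0.306, 0.151]
tcp_rot: [-2.456, -1.957, -0.002]
wrist_force: [-3.0, 0.5, 7.2]
width: 0.132
grip_force: 58.6
```

Call:
step_arm:
  targets:
    - [[0,0,0],[0,0,0],5]
    - [[0,0,0],[0,0,0],5]
    - [[0,0,0],[0,0,0],5]

```text
time: 6.3
tool_pos: [0.4944, 0.306, 0.1509]
tcp_rot: [-2.456, -1.958, -0.002]
wrist_force: [-3.8, -0.2, 7.1]
width: 0.126
grip_force: 58.6
```

Call:
step_arm:
  targets:
    - [[0,0,0],[0,0,-12],5]
    - [[0,0,0],[0,0,-25],5]
    - [[0,0,0],[0,0,-40],5]
    - [[0,0,0],[0,0,-40],5]
    - [[0,0,0],[0,0,0],5]

```text
time: 6.72
tool_pos: [0.4986, 0.3076, 0.2773]
tcp_rot: [2.454, 1.956, 0.027]
wrist_force: [1.4, 0.3, 0.4]
width: 0.132
grip_force: 58.7
```

Run:
```python
from h import *
plan([.50,-.10,.27],-.12);print(read_state()['wrist_force'],read_state()['width'])
```

```text
t 6.72 pos [0.4986 0.3076 0.2773] turn deg [ 0.8  -0.62 -6.  ] shift now-axes [-397.1   92.1    3.9] shift goal-axes [-404.5   50.1    7.3]
[1.35258918 0.25283693 0.43650079] 0.13210471918935413
```

Call:
step_arm:
  targets:
    - [[0,0,-0.105],[-40,9,0],5]
    - [[0,0,0],[-40,5,0],5]
    - [[0,0,0],[-40,5,0],5]
    - [[0,0,0],[-40,5,0],5]
    - [[0,0,0],[-40,5,0],5]

```text
time: 7.13
tool_pos: [0.4949, 0.1014, 0.2673]
tcp_rot: [2.348, 2.084, 0.003]
wrist_force: [0.5, -0.6, -0.8]
width: 0.131
grip_force: 58.7
```

Call:
step_arm:
  targets:
    - [[0,0,0],[-40,5,0],5]
    - [[0,0,0],[-40,5,0],5]
    - [[0,0,0],[-40,5,0],5]
    - [[0,0,0],[-40,5,0],5]
    - [[0,0,0],[-35,0,0],5]

```text
time: 7.55
tool_pos: [0.4918, -0.0957, 0.2675]
tcp_rot: [2.348, 2.082, 0.002]
wrist_force: [1.4, -0.2, -0.5]
width: 0.131
grip_force: 58.7
```

Call:
step_arm:
  targets:
    - [[0,0,0],[0,0,0],5]
    - [[0,0,0],[0,0,0],5]

```text
time: 7.72
tool_pos: [0.4914, -0.095, 0.267]
tcp_rot: [2.354, 2.078, 0.001]
wrist_force: [0.4, 0.3, -0.2]
width: 0.128
grip_force: 58.7
```

Run:
```python
from h import *
plan([.575,-.212,.26],-.12);print(read_state()['width'])
w=read_camera("wrist");cv2.imwrite("pics/w4.png",w[:,:,::-1])
k=calibration("wrist");np.savez("w4.npz",w=w,K=k['camera_matrix'],R=k['R'],t=k['t']);print(-k['R'].T@k['t'])
```

```text
t 7.72 pos [ 0.4914 -0.095   0.267 ] turn deg [ 0.1   0.02 -0.24] shift now-axes [-105.8   97.4    7.2] shift goal-axes [-106.2   97.     7. ]
0.1276781457619528
[ 0.49837664 -0.02340594  0.33704446]
```

View pics/w4.png

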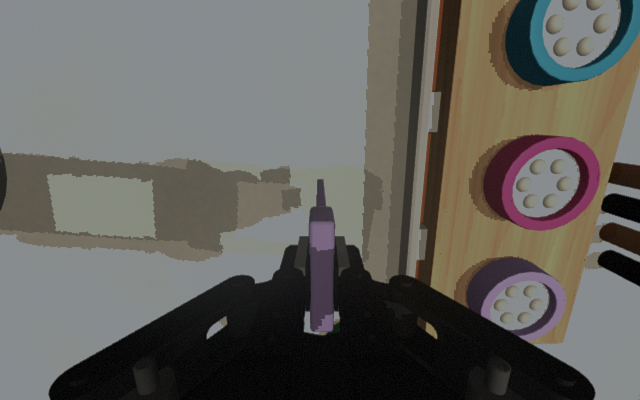

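The holder is upright in the grip (321,270). On the right: the lip (~410), the orange strip slots and white cheeks (435,110 and 423,245), the fence (~450), and the lavender mould (515,305) at the -y end. I'll enlarge the rail.

Run:
```python
import numpy as np,cv2
w=np.load("w4.npz")['w']
# two windows side by side, x5, columns 395-470
A=cv2.resize(w[60:160,390:470],None,fx=5,fy=5,interpolation=0);B=cv2.resize(w[200:300,390:470],None,fx=5,fy=5,interpolation=0)
cv2.imwrite("pics/rail.png",np.clip(np.hstack([A,B])[:,:,::-1]*1.3,0,255))
for r in(90,140,180,230,260): print(r,[tuple(p) for p in w[r,398:462:2].tolist()])
```

```text
90 [(95, 90, 78), (94, 88, 77), (94, 89, 78), (92, 87, 75), (93, 88, 76), (93, 88, 77), (91, 87, 76), (50, 48, 42), (50, 47, 42), (49, 46, 40), (48, 45, 41), (75, 69, 64), (118, 113, 103), (129, 123, 113), (132, 126, 115), (131, 126, 115), (133, 128, 118), (95, 63, 50), (90, 47, 26), (44, 32, 22), (48, 35, 25), (50, 38, 28), (46, 37, 24), (42, 31, 21), (45, 34, 23), (48, 36, 24), (44, 33, 22), (125, 98, 69), (133, 111, 78), (131, 104, 74), (130, 102, 72), (133, 111, 78)]
140 [(96, 91, 80), (95, 89, 78), (96, 91, 79), (96, 90, 79), (96, 91, 80), (56, 53, 46), (53, 51, 45), (55, 52, 47), (51, 48, 44), (75, 69, 63), (121, 116, 105), (130, 126, 115), (134, 131, 120), (134, 129, 119), (134, 133, 124), (105, 59, 38), (81, 48, 31), (46, 38, 27), (53, 42, 31), (52, 39, 28), (47, 37, 26), (48, 38, 27), (49, 38, 26), (49, 38, 26), (109, 85, 60), (133, 112, 80), (131, 107, 74), (130, 101, 71), (131, 111, 78), (131, 111, 79), (132, 112, 79), (131, 110, 77)]
180 [(93, 89, 77), (95, 89, 78), (95, 90, 79), (85, 80, 70), (54, 52, 46), (55, 52, 47), (55, 51, 46), (58, 53, 48), (121, 115, 106), (125, 
[... 762 characters left out ...]
, 79), (132, 103, 73), (133, 115, 82), (132, 115, 81), (133, 117, 83), (132, 114, 81)]
260 [(96, 92, 78), (51, 48, 43), (49, 47, 42), (53, 49, 44), (60, 57, 50), (118, 113, 104), (131, 128, 117), (133, 131, 120), (134, 132, 121), (120, 106, 92), (104, 70, 53), (62, 51, 41), (60, 49, 38), (56, 46, 34), (47, 36, 24), (51, 39, 29), (52, 41, 29), (58, 44, 30), (134, 121, 86), (133, 123, 87), (132, 119, 84), (133, 122, 87), (133, 120, 85), (132, 116, 82), (132, 113, 79), (131, 105, 76), (133, 118, 84), (133, 119, 84), (133, 117, 83), (133, 115, 82), (132, 113, 78), (132, 114, 81)][ WARN:0@0.048] global loadsave.cpp:1063 imwrite_ Unsupported depth image for selected encoder is fallbacked to CV_8U.
```

View pics/rail.png

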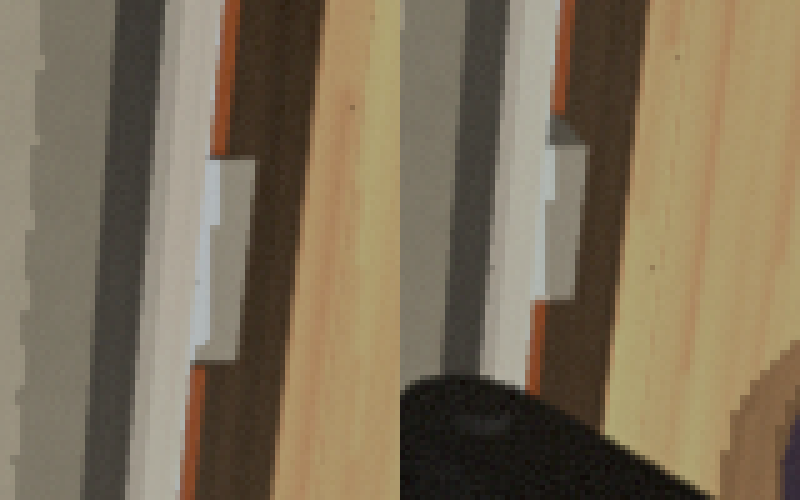

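```bash
cat > fit.py <<'E'
import numpy as np
from scipy.optimize import least_squares
d=np.load("w4.npz");K,R,t=d['K'],d['R'],d['t'];C=-R.T@t
def onz(u,v,z):
    r=R.T@np.linalg.solve(K,[u,v,1]);return (C+r*(z-C[2])/r[2])[:2]
L=[(0,.105,[(452,90),(445.7,140),(441,180),(436,230),(433,260)]),(-.017,.094,[(421,90),(416.5,140),(413.5,180),(409.5,230),(407,260)]),(-.008,.085,[(432,90),(427.5,140),(424,180),(417,260)])]
Y=[(.079,(437,91.8)),(.046,(434,132.5)),(-.046,(425,229)),(-.079,(421,260))]
def f(p,parts=False):
    a=p[2];ex=np.array([np.cos(a),np.sin(a)]);ey=np.array([-ex[1],ex[0]]);o=p[:2]
    r=[(onz(*q,z)-o)@ex-x for x,z,qs in L for q in qs]+[((onz(*q,.085)-o)@ey-y) for y,q in Y]
    return np.array(r)*1000
s=least_squares(f,[.585,-.097,-.12],loss='soft_l1');p=s.x
print(p,np.round(s.fun,1))
a=p[2];M=np.array([[np.cos(a),-np.sin(a)],[np.sin(a),np.cos(a)]])
for x,y in((-.004,-.125),(-.007,-.125),(.095,-.125)):print((x,y),p[:2]+M@[x,y])
E
python3 fit.py
```

```text
[ 0.59270654 -0.09217345 -0.11048043] [ 0.8  0.2  0.   0.5  0.8 -2.6 -3.  -2.7 -2.6 -2.6  0.7  0.8  1.   1.5
  0.2 -0.3  0.3 -0.2]
(-0.004, -0.125) [ 0.57494896 -0.21597033]
(-0.007, -0.125) [ 0.57196725 -0.21563956]
(0.095, -0.125) [ 0.67334538 -0.22688566]
```

Run:
```python
from h import *
plan([.5745,-.216,.262],-.1105)
```

```text
t 7.77 pos [ 0.4914 -0.0937  0.2668] turn deg [ 0.08 -0.01 -0.67] shift now-axes [-111.3   97.3    4.9] shift goal-axes [-112.4   96.     4.8]
```

Call:
step_arm:
  targets:
    - [[0,0,-0.012],[-28,24,0],5]
    - [[0,0,0],[-28,24,0],5]
    - [[0,0,0],[-28,24,0],5]
    - [[0,0,0],[-28,24,0],5]
    - [[0,0,0],[0,0,0],5]

```text
time: 8.18
tool_pos: [0.5782, -0.218, 0.2662]
tcp_rot: [2.335, 2.095, 0.001]
wrist_force: [0.4, -0.3, 0.2]
width: 0.128
grip_force: 58.8
```

Call:
step_arm:
  targets:
    - [[0,0,0],[0,0,0],5]
    - [[0,0,0],[0,0,0],5]

```text
time: 8.35
tool_pos: [0.5744, -0.2133, 0.2657]
tcp_rot: [-2.336, -2.099, 0.0]
wrist_force: [-0.1, 0.5, -0.5]
width: 0.128
grip_force: 58.8
```

Run:
```python
from h import *
plan([.5745,-.216,.262],-.1105)
w=read_camera("wrist");cv2.imwrite("pics/w5.png",w[:,:,::-1])
k=calibration("wrist");np.savez("w5.npz",w=w,K=k['camera_matrix'],R=k['R'],t=k['t'])
plan([.5745,-.216,.262],-.1105)
```

```text
t 8.35 pos [ 0.5744 -0.2133  0.2657] turn deg [-0.06 -0.05  0.22] shift now-axes [-2.7  0.4  3.7] shift goal-axes [-2.7  0.4  3.7]
t 8.4 pos [ 0.5741 -0.213   0.2658] turn deg [-0.06 -0.05  0.25] shift now-axes [-2.9  0.7  3.8] shift goal-axes [-2.9  0.8  3.8]
```

View pics/w5.png

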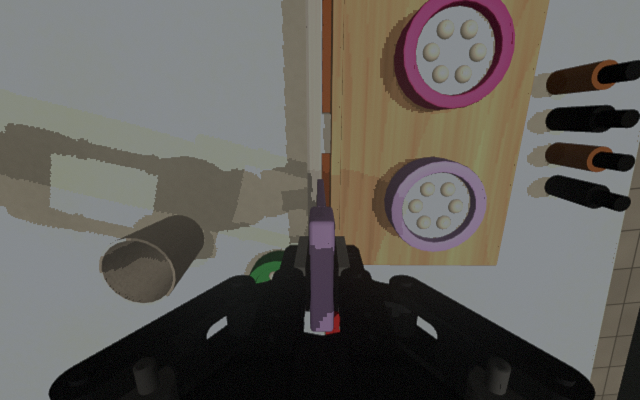

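The rail runs vertically at columns 320–333, parallel to the tool and just ahead of the holder (321,190). The lavender mould is abreast. Next I check the offset numerically.

Run:
```python
import numpy as np
d=np.load("w5.npz");w,K,R,t=d['w'],d['K'],d['R'],d['t'];C=-R.T@t
for r in(40,90,165): print(r,list(zip(range(304,340),w[r,304:340].tolist())))
def onz(u,v,z):
    q=R.T@np.linalg.solve(K,[u,v,1]);return (C+q*(z-C[2])/q[2])[:2]
a=-.1105;ex=np.array([np.cos(a),np.sin(a)]);T=np.array([.5744,-.2133])
for r in(40,90,165):
  for z,u in((.105,330),(.105,331),(.105,332),(.105,333),(.085,320),(.085,322),(.085,324)): print(r,z,u,round(1000*((onz(u,r,z)-T)@ex),1),end=' | ')
  print()
```

```text
40 [(304, [113, 107, 93]), (305, [115, 110, 96]), (306, [118, 113, 103]), (307, [121, 117, 107]), (308, [126, 124, 114]), (309, [131, 130, 119]), (310, [130, 129, 118]), (311, [130, 127, 116]), (312, [132, 130, 119]), (313, [132, 130, 119]), (314, [132, 130, 119]), (315, [132, 130, 118]), (316, [131, 128, 117]), (317, [132, 129, 118]), (318, [131, 130, 119]), (319, [133, 130, 119]), (320, [131, 132, 122]), (321, [116, 119, 119]), (322, [91, 66, 54]), (323, [107, 63, 38]), (324, [106, 62, 36]), (325, [108, 63, 38]), (326, [107, 62, 37]), (327, [108, 63, 38]), (328, [107, 64, 39]), (329, [110, 64, 39]), (330, [106, 62, 38]), (331, [57, 43, 30]), (332, [63, 50, 36]), (333, [127, 100, 72]), (334, [131, 111, 79]), (335, [131, 109, 78]), (336, [130, 108, 78]), (337, [130, 104, 73]), (338, [129, 102, 72]), (339, [130, 102, 74])]
90 [(304, [116, 110, 98]), (305, [116, 110, 97]), (306, [119, 112, 101]), (307, [122, 116, 106]), (308, [122, 118, 107]), (309, [132, 131, 120]), (310, [131, 129, 119]), (311, [131, 128, 118]), (312, [131, 129, 117]), (313, [132, 130, 118]), (314, [132, 131, 120]), 
[... 1112 characters left out ...]
5, 62, 38]), (328, [104, 60, 36]), (329, [90, 55, 33]), (330, [68, 52, 38]), (331, [125, 103, 73]), (332, [132, 125, 90]), (333, [131, 123, 87]), (334, [131, 122, 86]), (335, [131, 121, 87]), (336, [130, 119, 84]), (337, [131, 120, 85]), (338, [131, 120, 86]), (339, [130, 118, 84])]
40 0.105 330 3.6 | 40 0.105 331 4.3 | 40 0.105 332 5.0 | 40 0.105 333 5.8 | 40 0.085 320 -4.0 | 40 0.085 322 -2.4 | 40 0.085 324 -0.8 | 
90 0.105 330 4.0 | 90 0.105 331 4.8 | 90 0.105 332 5.6 | 90 0.105 333 6.3 | 90 0.085 320 -3.9 | 90 0.085 322 -2.2 | 90 0.085 324 -0.5 | 
165 0.105 330 4.7 | 165 0.105 331 5.6 | 165 0.105 332 6.4 | 165 0.105 333 7.2 | 165 0.085 320 -3.7 | 165 0.085 322 -1.9 | 165 0.085 324 -0.1 |
```

Call:
step_arm:
  targets:
    - [[0,0,0],[-2.5,1,8],5]
    - [[0,0,0],[0,0,10],5]
    - [[0,0,0],[0,0,10],5]
    - [[0,0,0],[0,0,6],5]
    - [[0,0,0],[0,0,0],5]

```text
time: 8.82
tool_pos: [0.5741, -0.2168, 0.2297]
tcp_rot: [-2.336, -2.097, 0.002]
wrist_force: [-1.0, 0.0, -0.9]
width: 0.127
grip_force: 58.8
```

Call:
step_arm:
  targets:
    - [[0,0,0],[0,0,4],5]
    - [[0,0,0],[0,0,4],5]
    - [[0,0,0],[0,0,0],5]

```text
time: 9.07
tool_pos: [0.5759, -0.2178, 0.2258]
tcp_rot: [2.337, 2.097, 0.002]
wrist_force: [0.1, 0.9, 5.3]
width: 0.13
grip_force: 59.9
```

Call:
step_arm:
  targets:
    - [[0,0,0],[0,0,2],5]
    - [[0,0,0],[0,0,0],5]

```text
time: 9.23
tool_pos: [0.5761, -0.2179, 0.2257]
tcp_rot: [2.336, 2.096, 0.003]
wrist_force: [-3.0, 1.5, 13.7]
width: 0.127
grip_force: 61.3
```

Run:
```python
from h import *
s=read_state();print(s['tool_pos'],s['wrist_force'],s['torque'])
b=read_camera("side");w=read_camera("wrist")
u,v=proj("side",[.575,-.216,.1]).astype(int);print(u,v)
A=cv2.resize(b[v-40:v+30,u-45:u+45],None,fx=4.4,fy=4.4,interpolation=3)
B=cv2.resize(w[120:340,240:400],(int(160*1.4),308))
B=cv2.resize(w[120:340,240:400],None,fx=1.4,fy=1.4)
cv2.imwrite("pics/ins.png",np.hstack([A,B])[:,:,::-1])
for r in(40,90,165): print(r,[tuple(p) for p in w[r,316:346].tolist()])
k=calibration("wrist");np.savez("w6.npz",w=w,K=k['camera_matrix'],R=k['R'],t=k['t'],T=s['tool_pos'])
```

```text
[ 0.57614084 -0.2179101   0.22572697] [-2.99297276  1.52295367 13.68751395] [ 0.49836878  0.86404538 -0.0175201 ]
348 144
40 [(134, 137, 137), (91, 82, 76), (108, 63, 39), (111, 64, 38), (110, 64, 36), (110, 65, 38), (109, 63, 37), (110, 63, 38), (112, 66, 40), (110, 65, 39), (112, 65, 40), (108, 63, 37), (70, 47, 32), (60, 47, 34), (114, 90, 63), (134, 115, 81), (133, 113, 80), (133, 112, 80), (133, 111, 79), (133, 110, 78), (133, 108, 77), (133, 106, 76), (134, 108, 77), (133, 109, 77), (133, 114, 80), (132, 113, 80), (130, 105, 73), (133, 113, 80), (134, 113, 80), (133, 109, 77)]
90 [(135, 137, 133), (92, 82, 74), (110, 66, 43), (111, 65, 41), (112, 67, 44), (112, 66, 42), (110, 65, 39), (111, 65, 41), (111, 66, 41), (112, 66, 41), (109, 64, 37), (98, 62, 41), (60, 47, 36), (77, 61, 43), (132, 105, 74), (134, 116, 82), (134, 114, 81), (133, 112, 79), (134, 114, 82), (134, 114, 81), (133, 116, 82), (134, 117, 85), (135, 120, 86), (134, 120, 86), (134, 119, 84), (131, 108, 77), (133, 115, 82), (133, 113, 79), (133, 111, 78), (133, 108, 78)]
165 [(135, 136, 127), (106, 107, 104), (89, 56, 42), (105, 59, 34), (107, 62, 39), (108, 62, 38), (109, 66, 41), (109, 63, 40), (108, 62, 39), (109, 64, 39), (106, 61, 36), (71, 49, 34), (68, 55, 41), (132, 112, 80), (135, 128, 92), (134, 127, 90), (134, 126, 90), (133, 123, 87), (134, 124, 89), (134, 124, 88), (135, 123, 89), (134, 123, 88), (134, 122, 86), (132, 114, 81), (115, 103, 73), (133, 120, 85), (133, 116, 83), (134, 114, 81), (133, 111, 79), (132, 110, 77)]
```

View pics/ins.png

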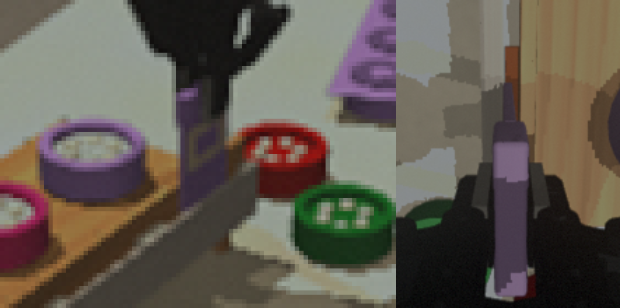

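Run:
```python
import numpy as np
d=np.load("w6.npz");K,R,t,T=d['K'],d['R'],d['t'],d['T'][:2];C=-R.T@t
def onz(u,v,z):
    q=R.T@np.linalg.solve(K,[u,v,1]);return (C+q*(z-C[2])/q[2])[:2]
a=-.1105;ex=np.array([np.cos(a),np.sin(a)])
for r,f,l in((40,330,317.3),(90,329.3,317.3),(165,328.6,317.5)):
  print([round(1000*((onz(u,r,z)-T)@ex),1) for u,z in((f,.105),(l,.085))])
print(T)
```

```text
[np.float64(3.7), np.float64(-4.3)]
[np.float64(3.5), np.float64(-4.4)]
[np.float64(3.5), np.float64(-4.4)]
[ 0.57614084 -0.2179101 ]
```

Left (side view): the plate stands at the lip, not yet dropped in. Right (wrist view): the plate foot appears shifted slightly towards the lip relative to the orange strip. I'll quantify the bar and plate offsets, and the cheek position.

Run:
```python
import numpy as np,cv2
d=np.load("w6.npz");w=d['w'];K,R,t,T=d['K'],d['R'],d['t'],d['T'];C=-R.T@t
def onz(u,v,z):
    q=R.T@np.linalg.solve(K,[u,v,1]);return (C+q*(z-C[2])/q[2])[:2]
a=-.1105;E=np.array([[np.cos(a),np.sin(a)],[-np.sin(a),np.cos(a)]])
L=lambda u,v,z:np.round(1000*E@(onz(u,v,z)-T[:2]),1)
print('bar top far/near',L(322,207,T[2]-.046),L(322,332,T[2]-.046))
print('K',K[0,2],K[1,2])
for c in(323,325): print('col',c,[(r,tuple(w[r,c].tolist())) for r in range(90,200,4)])
for r in(170,176,182,188,194,200,206,212,220,240,260,280): print(r,[(c,tuple(w[r,c].tolist())) for c in range(306,338,2)])
```

```text
bar top far/near [-1.4 33.7] [ -1.2 -32.5]
K 321.48428630341925 200.58661931611547
col 323 [(90, (111, 65, 41)), (94, (110, 65, 40)), (98, (111, 67, 42)), (102, (112, 68, 42)), (106, (102, 98, 88)), (110, (114, 108, 97)), (114, (114, 109, 97)), (118, (116, 110, 98)), (122, (114, 109, 97)), (126, (114, 109, 97)), (130, (114, 109, 96)), (134, (114, 109, 97)), (138, (112, 105, 94)), (142, (113, 108, 96)), (146, (113, 107, 95)), (150, (112, 106, 96)), (154, (105, 61, 36)), (158, (108, 63, 39)), (162, (108, 64, 41)), (166, (107, 62, 38)), (170, (107, 61, 38)), (174, (108, 61, 38)), (178, (87, 50, 32)), (182, (77, 50, 39)), (186, (73, 54, 53)), (190, (69, 57, 66)), (194, (65, 54, 63)), (198, (62, 50, 61))]
col 325 [(90, (112, 66, 41)), (94, (109, 64, 37)), (98, (110, 66, 40)), (102, (112, 66, 41)), (106, (105, 100, 90)), (110, (115, 110, 98)), (114, (114, 108, 96)), (118, (115, 109, 97)), (122, (114, 109, 97)), (126, (115, 110, 98)), (130, (113, 108, 96)), (134, (113, 107, 95)), (138, (114, 108, 97)), (142, (113, 108, 96)), (146, (112, 107, 95)), (150, (114, 107, 96)), (154, (106, 61, 37))
[... 3767 characters left out ...]
36, (54, 51, 46))]
260 [(306, (31, 27, 25)), (308, (24, 21, 19)), (310, (53, 44, 55)), (312, (73, 59, 76)), (314, (73, 60, 76)), (316, (74, 62, 78)), (318, (73, 59, 77)), (320, (75, 61, 78)), (322, (74, 60, 77)), (324, (74, 61, 78)), (326, (75, 61, 78)), (328, (74, 61, 78)), (330, (75, 60, 78)), (332, (69, 58, 72)), (334, (23, 16, 18)), (336, (24, 20, 17))]
280 [(306, (21, 16, 17)), (308, (24, 23, 23)), (310, (39, 33, 42)), (312, (70, 57, 73)), (314, (73, 60, 77)), (316, (73, 60, 76)), (318, (75, 61, 77)), (320, (71, 59, 75)), (322, (72, 58, 76)), (324, (73, 60, 77)), (326, (72, 58, 75)), (328, (71, 59, 76)), (330, (73, 59, 76)), (332, (66, 53, 69)), (334, (22, 17, 20)), (336, (26, 25, 23))]
```

The foot is about 1.7 mm towards the lip (a tilt of about 1°) and overlaps the lip edge. I'll back up, rotate -0.018 rad about tool x, which shifts the foot about 2.5 mm and the bar about 1 mm, and retry.

Call:
step_arm:
  targets:
    - [[0,0,0],[0,0,-7],5]
    - [[-0.018,0,0],[0,0,0],5]
    - [[0,0,0],[0,0,0],5]

```text
time: 9.58
tool_pos: [0.575, -0.2177, 0.2292]
tcp_rot: [2.327, 2.088, 0.02]
wrist_force: [-0.4, -0.1, -1.0]
width: 0.128
grip_force: 58.8
```

```bash
cat > chk.py <<'E'
from h import *
s=read_state();w=read_camera("wrist");print(s['time'],s['tool_pos'],s['wrist_force'])
for r in(165,182,190,200,250): print(r,[(c,w[r,c].tolist()) for c in range(308,336)])
E
python3 chk.py
```

```text
9.5833 [ 0.57499474 -0.21767544  0.22921998] [-0.4128335  -0.08896003 -0.97758473]
165 [(308, [135, 132, 122]), (309, [134, 130, 119]), (310, [134, 130, 120]), (311, [136, 132, 121]), (312, [135, 132, 120]), (313, [135, 132, 122]), (314, [136, 137, 126]), (315, [133, 136, 134]), (316, [93, 71, 58]), (317, [104, 58, 33]), (318, [107, 62, 37]), (319, [108, 62, 38]), (320, [107, 62, 38]), (321, [108, 64, 40]), (322, [108, 63, 40]), (323, [109, 64, 41]), (324, [106, 61, 36]), (325, [84, 55, 37]), (326, [58, 45, 32]), (327, [83, 67, 48]), (328, [134, 120, 86]), (329, [136, 126, 90]), (330, [135, 126, 90]), (331, [135, 125, 90]), (332, [134, 124, 89]), (333, [134, 122, 88]), (334, [134, 122, 87]), (335, [133, 121, 87])]
182 [(308, [124, 118, 108]), (309, [90, 85, 78]), (310, [87, 82, 74]), (311, [77, 72, 66]), (312, [77, 73, 65]), (313, [78, 74, 66]), (314, [80, 76, 68]), (315, [86, 81, 72]), (316, [79, 61, 47]), (317, [58, 47, 53]), (318, [58, 48, 58]), (319, [60, 51, 59]), (320, [62, 51, 60]), (321, [61, 50, 58]), (322, [64, 53, 62]), (323, [74, 56, 58]), (324, [88, 51, 35]), (325, [70, 
[... 1359 characters left out ...]
]), (332, [132, 111, 79]), (333, [132, 110, 78]), (334, [132, 108, 78]), (335, [132, 108, 77])]
250 [(308, [30, 27, 26]), (309, [54, 45, 56]), (310, [67, 54, 69]), (311, [70, 56, 72]), (312, [78, 65, 82]), (313, [119, 99, 124]), (314, [120, 101, 126]), (315, [119, 99, 125]), (316, [120, 100, 126]), (317, [117, 96, 123]), (318, [86, 70, 90]), (319, [84, 68, 87]), (320, [85, 69, 88]), (321, [84, 69, 86]), (322, [82, 67, 87]), (323, [84, 68, 87]), (324, [84, 69, 88]), (325, [84, 68, 88]), (326, [84, 68, 87]), (327, [83, 68, 87]), (328, [74, 59, 76]), (329, [72, 59, 75]), (330, [73, 59, 77]), (331, [71, 58, 74]), (332, [70, 57, 72]), (333, [65, 53, 66]), (334, [45, 37, 45]), (335, [28, 23, 21])]
```

Call:
step_arm:
  targets:
    - [[0,0,0],[0,0.9,3],5]
    - [[0,0,0],[0,0,4],5]
    - [[0,0,0],[0,0,3],5]
    - [[0,0,0],[0,0,0],5]

```text
time: 9.97
tool_pos: [0.5754, -0.2173, 0.2172]
tcp_rot: [2.33, 2.091, 0.017]
wrist_force: [-0.6, 0.3, -0.5]
width: 0.129
grip_force: 58.8
```

Call:
step_arm:
  targets:
    - [[0,0,0],[0,0,3],5]
    - [[0,0,0],[0,0,3],5]
    - [[0,0,0],[0,0,0],5]

```text
time: 10.22
tool_pos: [0.5763, -0.2177, 0.2127]
tcp_rot: [2.328, 2.089, 0.019]
wrist_force: [-0.5, -0.2, 2.1]
width: 0.128
grip_force: 59.3
```

Call:
step_arm:
  targets:
    - [[0,0,0],[0,0,3],5]
    - [[0,0,0],[0,0,2],5]
    - [[0,0,0],[0,0,0],5]

```text
time: 10.47
tool_pos: [0.5765, -0.2178, 0.2085]
tcp_rot: [2.328, 2.089, 0.019]
wrist_force: [-1.0, -0.1, 5.8]
width: 0.129
grip_force: 59.8
```

Call:
step_arm:
  targets:
    - [[0,0,0],[0,0,3],5]
    - [[0,0,0],[0,0,3],5]
    - [[0,0,0],[0,0,0],5]

```text
time: 10.72
tool_pos: [0.5769, -0.2179, 0.2049]
tcp_rot: [2.327, 2.089, 0.02]
wrist_force: [-5.2, 2.2, 13.9]
width: 0.127
grip_force: 61.6
```

Call:
step_arm:
  targets:
    - [[0,0,0],[0,0,1],5]
    - [[0,0,0],[0,0,0],5]

```text
time: 10.88
tool_pos: [0.577, -0.218, 0.2049]
tcp_rot: [2.327, 2.088, 0.02]
wrist_force: [-6.6, 2.5, 19.0]
width: 0.131
grip_force: 62.3
```

Call:
step_arm:
  targets:
    - [[0,0,0],[0,0,0.5],5]
    - [[0,0,0],[0,0,0],5]
    - [[0,0,0],[0,0,0],5]
    - [[0,0,0],[0,0,0],5]
    - [[0,0,0],[0,0,0],5]

```text
time: 11.3
tool_pos: [0.5771, -0.218, 0.2048]
tcp_rot: [2.326, 2.088, 0.02]
wrist_force: [-6.0, 2.5, 20.2]
width: 0.13
grip_force: 62.7
```

Run:
```python
from h import *
s=read_state();print(s['tool_pos'],s['wrist_force'],s['grip_force'])
b=read_camera("side");a=read_camera("scene")
A=cv2.resize(b[90:190,290:420],None,fx=3,fy=3,interpolation=3);B=cv2.resize(a[170:270,190:320],None,fx=3,fy=3,interpolation=3)
cv2.imwrite("pics/fin.png",np.hstack([A,B])[:,:,::-1])
```

```text
[ 0.57707575 -0.21798346  0.20481354] [-6.03367086  2.52604653 20.24292089] 62.700961232185364
```

View pics/fin.png

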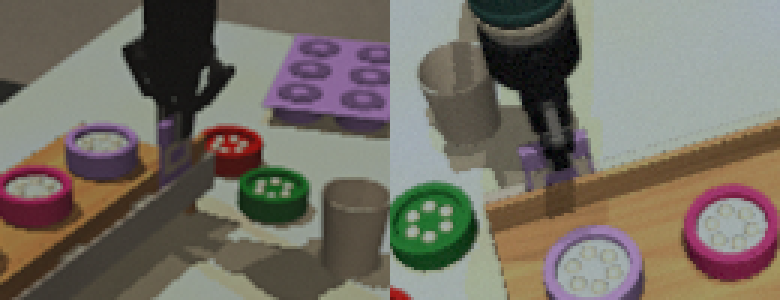

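The plate sits behind the lip in front of the lavender mould (side view, crop 172,150). The moulds and cup are untouched, and the holder bottomed at the expected height with a steady 20 N.

```bash
python3 -c "
from workcell import *
print(finish_job())"
```

```text
the job is handed in; nothing more can be done
None
```

I put the lavender label holder in the right (-y) pocket in front of the lavender mould and handed the job in at about 11 s. It is still gripped and held with about 20 N at the height where the spring strip should be fully home, and the moulds, cup and bottle were left alone.

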